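# Sort tested keypad locks into their nests, right face up

## Robot

A 7-joint arm with a two-finger parallel gripper is mounted at the origin on the work surface. World frame = base frame: x ahead of the robot, y to its left, z up, the work surface at z = 0. Lengths are in mm, angles in rad, forces in N, time in s.
With the tool pointing down it reaches from about 400 to 925 mm from the base axis. Payload 5.6 kg.
Tool frame: the origin (TCP) lies on the centre line of the jaws, within the pads' length; the fingertips stand arm.tip_extent ahead of it and the grasp point (between the pads) is the TCP (arm.tip_extent is the distance from the TCP to the fingertips, in mm); z points along the fingers, y is the line along which they close (so a half turn about z gives the same grasp; the last joint's range is limited). The gripper opens to 85 mm and grips with 20 to 120 N. Pads are 22 mm wide; open, the fingers measure 114 mm over their backs; the gripper's body (76 mm by 85 mm) begins 54 mm behind the grasp point. The pads swing forward as they close: fully open they stand 13 mm farther back than shut.
Start: joints at [1.187, 0.468, -0.012, 1.603, 0.006, 1.071, -0.056], TCP at [217.217, -612.637, 250.29] pointing down, gripper open.
Joint ranges: [-2.53, 2.53], [-0.31, 2.02], [-1.57, 1.55], [0.28, 2.44], [-1.29, 4.43], [0.15, 1.84], [-2.92, 2.92]. Speed limits (rad/s): [2.57, 2.57, 3.14, 3.14, 3.14, 3.14, 3.14].

## Interface

Orientations are given as a 3x3 rotation matrix whose columns are the frame's x, y, z axes.
In Python, from cell import monitor, eyes, workorder, arm gives the robot as it stands.
- The arm moves only by the tool play_rows, never from a script. Its argument "steps" is a list of rows, each a list of 6 numbers: the shift along the tool's x, y, z in mm, then the turn, a rotation vector about the tool's x, y, z in rad. In form: [[x, y, z, rx, ry, rz], ...]. A call has 1 to 12 rows; each row is the pose to reach, as a shift and turn from the pose commanded when the call began, along the tool's axes at that moment; what a row does not reach only later rows make up. A row lasts 1/12 s, in which the tool goes at most 41.7 mm and 7.16 degrees, less where a joint would pass 70% of its speed; a pose out of reach is approached as far as the arm can. A call with a gripper value outside its range is refused whole. "grip" is the finger opening in mm, from 0 to 85.4, set as the call begins (left out, the last holds). The fingers move at their own pace and stop on an object; "newtons" is the grip in N (left out, the last holds). Time passes only in rows, so rows that repeat a pose let the fingers close. It gives the time, the measured TCP pose, the force, the opening and the grip force at its end, in the units of the state.
- monitor.get_state(): the state, without advancing time (a new reading comes with each control period).
- eyes.grab_frame(name): name is "scene" or "side" or "wrist"; returns (picture, depth): 400x640x3 uint8, red, green, blue; 400x640 float32, mm along the optical axis (not along the pixel's ray), 0 where there is no reading.
- eyes.camera_info(name): a dict with "intrinsics" (3x3 intrinsics, pixels), "k1" (the pictures are not rectified: a ray, as slopes to the right and down, at radius r is drawn at 1 + k1 r^2 times it, then the intrinsics apply), "rvec" (rotation vector, rad) and "tvec" (3), from world to camera coordinates, as OpenCV has them. Camera axes: x right, y down, z forward; pixel columns grow to the right and rows downward; lengths in mm; the calibration is good to about 2 mm. A picture is of the moment at which its call begins: read the wrist's pose just before it. camera_info takes no time and is no camera call; for the wrist camera it gives the pose at the moment of the call.
- workorder.sign_off(): hands the job in; it is judged then, once.
Trained networks look in the newest picture that a camera, given by its name, has taken for a name from the list of things; names that differ only in an ending like _2 or _b are one class to them, and where a whole thing is asked for, a point or a joint stands for the part that bears it (a point fixed in the world has none). Each returns a list of dicts, best first, with "conf" (0 to 1); they miss things now and then, are a little off and sometimes report something else, mostly with a low value. They report only what shows in the picture. A call takes as long as a camera call.
- eyes.spot_in(target, camera): "at" ([column, row] as shares, 0 to 1, of the picture: columns of its width, rows of its height, amid what is visible of it).
- eyes.regions_of(target, camera): "pixels" (400x640 bool, what is visible of it) and "at" ([column, row] as shares, 0 to 1, of the picture: columns of its width, rows of its height, amid what is visible of it).
The state is a dict: "time": time; "q": joint angles; "joint_vel": joint speeds; "joint_torque": joint torques, N m; "position": TCP position; "tool_rot": TCP orientation; "contact_force": force on the tool from outside, world axes, zero at the start; "wrist_torque": the same for the moment, N m; "width": opening from 0.0 (shut) to 1.0 (fully open); "grip_force": force on a finger pad.
Only numpy, scipy, OpenCV 4.12 (cv2) and the standard library are available. Lean on these libraries where they do the work, as an engineer would, in place of code of your own. Each camera call takes 0.05 s, during which the arm holds its last target. There are 200 camera calls.

## Task

Two keypad door locks have been tested and stand on end in the docks. Lay the one with the green tag flat in the green nest with its keypad up, ready to pack, and the one with the red tag flat in the red nest with its keypad down, so that its battery cover can be opened for repair. Put each right down in its pocket (either way round lengthwise), set it down gently without letting it drop or topple, and leave the other things on the bench alone.

Things in the scene. Friction and masses are not known exactly. Their poses are not given: they have to be found in the camera images.
- green_lock: Keypad door lock with a green tag over its top end. Slab 130 long (z), 58 wide (y), 30 thick (x), about 0.3 kg. Origin at its centre. +x points out of the keypad face: front half black with white keys, rear half (-x) silver with a grey battery cover. Starts standing on end in a dock (+z up, tagged end on top), centre 75 mm above the table, lowest 25 mm inside the dock.
- red_lock: Keypad door lock with a red tag over its top end. Slab 130 long (z), 58 wide (y), 30 thick (x), about 0.3 kg. Origin at its centre. +x points out of the keypad face: front half black with white keys, rear half (-x) silver with a grey battery cover. Starts standing on end in a dock (+z up, tagged end on top), centre 75 mm above the table, lowest 25 mm inside the dock.
- green_nest: Fixed green nest for one lock lying flat. Origin on the table under its centre; x along its length, z up. Pocket 136 long (x) by 64 wide (y), floor 12 mm above the table; end walls and four corner lugs rise to 24 mm; 156 x 84 over all. For |x| under 49 mm there are no side walls and the base is only 40 wide, so fingers can reach down beside the lock to the table.
- red_nest: Fixed red nest for one lock lying flat. Origin on the table under its centre; x along its length, z up. Pocket 136 long (x) by 64 wide (y), floor 12 mm above the table; end walls and four corner lugs rise to 24 mm; 156 x 84 over all. For |x| under 49 mm there are no side walls and the base is only 40 wide, so fingers can reach down beside the lock to the table.
- green_nest_floor (a point): Centre of the pocket floor of the green nest, 12 mm above the table; same axes as the nest.
- red_nest_floor (a point): Centre of the pocket floor of the red nest, 12 mm above the table; same axes as the nest.
- dock_a: Fixed grey test dock, one of two alike, holding one lock upright. Origin on the table under its centre; x is the way the lock's keypad faces. Base plate 70 (x) by 90 (y), 10 thick; on it a socket 34 (x) by 62 (y) inside, with 5 mm walls up to 35 mm above the table, its floor 10 mm above the table.
- dock_b: Fixed grey test dock, one of two alike, holding one lock upright. Origin on the table under its centre; x is the way the lock's keypad faces. Base plate 70 (x) by 90 (y), 10 thick; on it a socket 34 (x) by 62 (y) inside, with 5 mm walls up to 35 mm above the table, its floor 10 mm above the table.
- spray_can: Bystander: spray can with a black label and a pale top, 52 across, 150 tall, standing. Origin at the centre of its underside.
- padlock: Bystander: brass padlock standing upright, 55 wide, 30 deep, 80 tall with a steel shackle. Origin at the centre of its underside.
- key_tray: Bystander: open blue tray of key blanks, 90 x 140 x 30. Origin at the centre of its underside.
- screwdriver: Bystander: screwdriver 190 long lying on the bench. Origin under its middle, x along its length.

How it is judged:
By the outcome, as a careful person would: the job done as asked, in the order asked, and still so for the second after the job is handed in, with the robot touching nothing.
It also fails if it takes over 67 s, if anything falls off the work surface, if the arm or the gripper's body presses on something with over 40 N, if the wrist force passes 120 N, or if a joint passes its speed limit or range.

## Working session

There is one attempt and no reset: what is moved stays moved. The work goes in short steps, Python scripts to look and compute and a tool call to move; the robot and the scene stay as the last step left them, time stands still between calls to the robot, and variables do not carry over. Pictures are saved under pics/ and viewed, at most 10 in all, crops included, and the job is handed in when it is done.

Besides the shell and the picture viewer there is one more tool, called after ">>>" in YAML: its name, and indented under it one key for each argument. play_rows: Moves the arm, as the interface text tells. Its arguments: {"type":"object","properties":{"steps":{"type":"array","items":{"type":"array","items":{"type":"number"}}},"grip":{"type":"number"},"newtons":{"type":"number"}},"required":["steps"]}

```bash
ls; mkdir -p pics; python3 - <<'E'
from cell import monitor, eyes, arm
import cv2,numpy as np
s=monitor.get_state(); print({k:np.round(v,3).tolist() for k,v in s.items()})
print([a for a in dir(arm) if a[0]!='_'], arm.tip_extent)
ims=[]
for n in ("scene","side"):
    p,d=eyes.grab_frame(n); np.savez(f'/tmp/{n}.npz',p=p,d=d); cv2.imwrite(f'pics/{n}0.png',p[:,:,::-1])
    c=eyes.camera_info(n); print(n,{k:np.round(v,3).tolist() for k,v in c.items()})
E
```

```text
pics
{'time': 0.0, 'q': [1.187, 0.468, -0.012, 1.604, 0.006, 1.071, -0.056], 'joint_vel': [-0.001, 0.002, 0.001, 0.001, -0.001, 0.001, 0.0], 'joint_torque': [-0.0, -53.238, 0.022, -25.13, 0.011, 0.008, 0.0], 'position': [217.018, -612.131, 249.302], 'tool_rot': [[0.943, 0.334, -0.001], [0.334, -0.943, 0.002], [-0.0, -0.002, -1.0]], 'contact_force': [0.266, -0.688, -0.599], 'wrist_torque': [0.016, -0.034, -0.013], 'grip_force': 0.0, 'width': 1.001}
['PlanningError', 'tip_extent'] 19.0
scene {'intrinsics': [[367.681, 0.0, 320.591], [0.0, 367.681, 196.725], [0.0, 0.0, 1.0]], 'k1': 0.01, 'rvec': [2.12, 0.792, -0.375], 'tvec': [-461.547, -160.027, 1391.506]}
side {'intrinsics': [[399.633, 0.0, 317.475], [0.0, 399.633, 199.494], [0.0, 0.0, 1.0]], 'k1': -0.078, 'rvec': [0.682, -2.522, 1.23], 'tvec': [524.237, 219.753, 814.002]}
```

View pics/scene0.png

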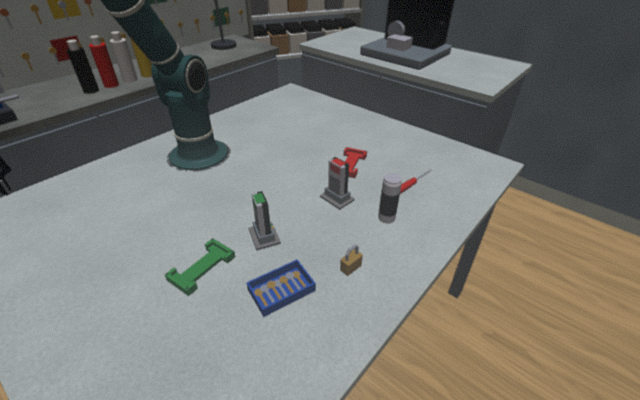

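View pics/side0.png

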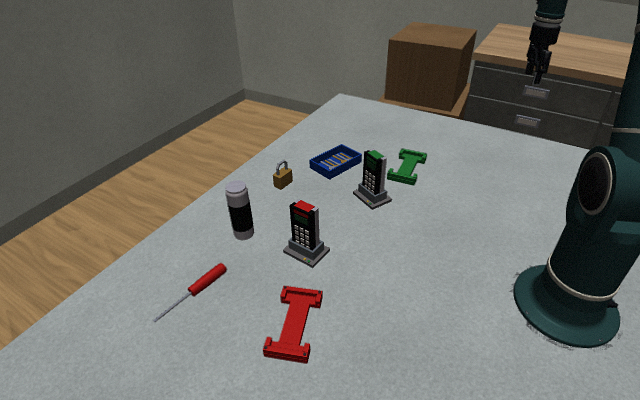

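The scene view shows the green lock at (262,220), the red lock at (338,182), the green nest at (202,265) and the red nest at (352,160). In the side view both keypads face the camera, with the red lock at (305,232), the green lock at (373,178), the red nest at (295,325) and the green nest at (407,165).

```bash
cat > h.py <<'E'
from cell import monitor, eyes, arm
import cv2,numpy as np
from scipy.spatial.transform import Rotation as R
def cloud(name,d,info=None):
    c=info or eyes.camera_info(name); K=np.array(c['intrinsics'])
    v,u=np.mgrid[0:400,0:640]
    pts=np.stack([u,v],-1).reshape(-1,1,2).astype(float)
    n=cv2.undistortPoints(pts,K,np.array([c['k1'],0,0,0.])).reshape(400,640,2)
    P=np.dstack([n*d[...,None],d]); 
    Rm=R.from_rotvec(np.ravel(c['rvec'])).as_matrix()
    return (P-np.ravel(c['tvec']))@Rm
def rect(P):
    (c,s,a)=cv2.minAreaRect(P[:,:2].astype(np.float32)); 
    return np.round(c,1),np.round(s,1),round(a,1)
E
python3 - <<'E'
from h import *
for n in ("scene","side"):
    p,d=eyes.grab_frame(n); W=cloud(n,d)
    for t in ("green_lock","red_lock","green_nest","red_nest","dock_a","spray_can","padlock","key_tray","screwdriver"):
        for r in eyes.regions_of(t,n)[:2]:
            if r['conf']<.3: continue
            m=cv2.erode(r['pixels'].astype(np.uint8),np.ones((2,2)))>0
            m&=d>0
            P=W[m]; 
            if len(P)<10: continue
            print(n,t,round(r['conf'],2),len(P),'med',np.median(P,0).round(),'z',np.percentile(P[:,2],[2,98]).round(),'rect',*rect(P))
            if 'lock' in t and t!='padlock':
                T=P[P[:,2]>np.percentile(P[:,2],98)-6]; print('   top',len(T),T.mean(0).round(1),*rect(T))
                S=P[(P[:,2]>45)&(P[:,2]<125)];print('   sides',*rect(S))
E
```

```text
scene green_lock 0.72 542 med [ 536. -150.  107.] z [ 37. 143.] rect [ 519.9 -141.1] [31.  54.6] 64.3
   top 153 [ 520.4 -142.   141.2] [ 519.  -140.5] [29.9 52.2] 61.3
   sides [ 525.7 -153.5] [49.1 24.9] 13.5
scene red_lock 0.58 613 med [575. 122. 101.] z [ 40. 143.] rect [564.1 134.7] [36.  57.3] 83.0
   top 108 [565.9 131.  141.2] [563.8 131.6] [29.2 54.2] 87.0
   sides [568.2 123.7] [61.7 29.5] 23.4
scene green_nest 0.62 1219 med [ 490. -330.   14.] z [ 2. 27.] rect [ 483.9 -321.5] [ 82.8 156.4] 5.4
scene red_nest 0.76 343 med [474. 359.  14.] z [ 2. 27.] rect [474.1 321.1] [ 80.3 155.4] 20.2
scene dock_a 0.89 368 med [ 543. -155.   12.] z [ 4. 38.] rect [ 519.3 -139.9] [65.3 83.6] 63.3
scene dock_a 0.69 309 med [581. 112.  13.] z [ 4. 37.] rect [575.5 113. ] [102.2  54.4] 29.2
scene spray_can 0.92 819 med [744. 140.  93.] z [  3. 152.] rect [732.4 209.9] [ 44.7 159.4] 6.2
scene padlock 0.97 380 med [777. -77.  42.] z [ 7. 77.] rect [765.6 -48.2] [ 42.5 101.7] 18.2
scene key_tray 0.89 2211 med [ 685. -238.   12.] z [ 2. 32.] rect [ 686.4 -236.6] [140.4  91.1] 72.9
scene screwdri
[... 933 characters left out ...]
rect [473.  313.8] [ 83.6 176.7] 19.6
side dock_a 0.92 554 med [540. 157.  10.] z [ 2. 34.] rect [558.4 138. ] [68.2 85.6] 86.4
side dock_a 0.73 364 med [ 497. -116.   11.] z [ 1. 33.] rect [ 512.8 -132.7] [68.4 86.3] 61.0
side spray_can 0.6 1233 med [718. 175.  93.] z [  0. 150.] rect [784.1  77.4] [ 52.8 252.6] 31.6
side padlock 0.74 249 med [759. -58.  32.] z [ 6. 48.] rect [766.9 -64.1] [53.4 27.7] 86.8
side padlock 0.45 456 med [694. 338.  19.] z [ 7. 26.] rect [701.2 374.5] [186.3  19.9] 81.0
side key_tray 0.76 1020 med [ 685. -236.   12.] z [ 1. 30.] rect [ 685.4 -234.1] [144.   94.5] 72.8
side screwdriver 0.64 496 med [694. 342.  18.] z [ 5. 26.] rect [704.  374.9] [184.4  20.6] 78.2
```

```bash
cat >> h.py <<'E'
def Rt(az,e,ysign):
    """tool z at azimuth az (deg), e deg below horizontal; y = horizontal at az+90*ysign"""
    a,e=np.radians([az,e]); h=np.array([np.cos(a),np.sin(a),0])
    z=np.cos(e)*h-np.sin(e)*np.array([0,0,1]); y=ysign*np.array([-np.sin(a),np.cos(a),0])
    return np.column_stack([np.cross(y,z),y,z])
def rel(pos,Rm):
    s=monitor.get_state(); T=np.array(s['tool_rot']); p=np.array(s['position'])
    d=T.T@(np.array(pos)-p); r=R.from_matrix(T.T@Rm).as_rotvec()
    return np.round(d,1).tolist()+np.round(r,3).tolist()
def show():
    s=monitor.get_state(); T=np.array(s['tool_rot'])
    print('t',round(s['time'],2),'pos',np.round(s['position'],1),'q',np.round(s['q'],2),'az_z',np.degrees(np.arctan2(T[1,2],T[0,2])).round(1),'elev',np.degrees(np.arcsin(-T[2,2])).round(1),'az_y',np.degrees(np.arctan2(T[1,1],T[0,1])).round(1),'yz',T[2,1].round(3),'F',np.round(s['contact_force'],1),'w',round(s['width'],3),round(s['grip_force'],1))
E
python3 - <<'E'
from h import *
show(); print(rel([540,-90,300],Rt(-117.5,60,1)));print(rel([540,-90,300],Rt(-117.5,30,1)))
for n in("scene","side"):
    c=eyes.camera_info(n);print(n,-R.from_rotvec(np.ravel(c['rvec'])).as_matrix().T@np.ravel(c['tvec']))
E
```

```text
t 1.1 pos [ 217.2 -612.6  250.3] q [ 1.19  0.47 -0.01  1.6   0.01  1.07 -0.06] az_z -149.5 elev 90.0 az_y -70.5 yz 0.0 F [-0.7  0.  -0.4] w 1.001 0.0
[478.9, -384.7, -49.7, -0.196, -0.499, -0.733]
[478.9, -384.7, -49.7, -0.392, -0.996, -0.679]
scene [1124.23825631 -606.68695956  736.84625826]
side [175.73907436 699.32677753 682.47584345]
```

>>> play_rows:
  steps:
    - [100,-80,-50,0,0,-0.1]
    - [479,-385,-50,-0.2,-0.5,-0.73]
    - [479,-385,-50,-0.2,-0.5,-0.73]
    - [479,-385,-50,-0.2,-0.5,-0.73]
    - [479,-385,-50,-0.2,-0.5,-0.73]
    - [479,-385,-50,-0.2,-0.5,-0.73]
    - [479,-385,-50,-0.2,-0.5,-0.73]
    - [479,-385,-50,-0.2,-0.5,-0.73]
    - [479,-385,-50,-0.2,-0.5,-0.73]
    - [479,-385,-50,-0.2,-0.5,-0.73]
    - [479,-385,-50,-0.2,-0.5,-0.73]
    - [479,-385,-50,-0.2,-0.5,-0.73]
  grip: 85

```text
time: 2.1
position: [478.7, -188.3, 293.6]
tool_rot: [[0.402, 0.886, -0.229], [0.766, -0.463, -0.447], [-0.502, 0.004, -0.865]]
contact_force: [1.1, -0.8, 0.6]
width: 0.996
grip_force: 0.0
```

```bash
python3 - <<'E'
from h import *
show(); print(rel([560,-50,250],Rt(-117.5,30,1)))
E
```

```text
t 2.1 pos [ 478.7 -188.3  293.6] q [ 0.32  0.32 -0.33  1.83  0.58  1.33 -0.73] az_z -117.2 elev 59.8 az_y -27.6 yz 0.004 F [ 1.1 -0.8  0.6] w 0.996 0.0
[160.5, 7.8, -42.8, 0.002, -0.521, -0.004]
```

>>> play_rows:
  steps:
    - [160,8,-43,0,-0.52,0]
    - [160,8,-43,0,-0.52,0]
    - [160,8,-43,0,-0.52,0]
    - [160,8,-43,0,-0.52,0]
    - [160,8,-43,0,-0.52,0]
    - [160,8,-43,0,-0.52,0]
    - [160,8,-43,0,-0.52,0]

```text
time: 2.68
position: [559.3, -52.2, 248.9]
tool_rot: [[0.233, 0.887, -0.4], [0.442, -0.462, -0.769], [-0.866, 0.002, -0.499]]
contact_force: [-0.5, -0.0, 1.3]
width: 0.993
grip_force: 0.0
```

```bash
python3 - <<'E'
from h import *
show(); 
i=eyes.camera_info('wrist');p,d=eyes.grab_frame('wrist');cv2.imwrite('pics/w1.png',p[:,:,::-1]);W=cloud('wrist',d,i)
for r in eyes.regions_of('green_lock','wrist')[:2]:
    P=W[r['pixels']&(d>0)];print(r['conf'],len(P),np.percentile(P,[1,50,99],axis=0).round())
    T=P[(P[:,2]>132)&(P[:,2]<148)];print('top',rect(T),T[:,2].mean()); S=P[(P[:,2]>50)&(P[:,2]<130)];print('side',rect(S))
E
```

```text
t 2.68 pos [559.3 -52.2 248.9] q [-0.12  0.73 -0.27  1.55  0.78  1.81 -1.09] az_z -117.5 elev 30.0 az_y -27.5 yz 0.002 F [-0.5 -0.   1.3] w 0.993 0.0
0.95 8202 [[ 494. -156.   32.]
 [ 521. -128.   94.]
 [ 548. -113.  141.]]
top (array([ 516.4, -137.8]), array([30. , 57.4]), 63.0) 138.96858018516664
side (array([ 521.9, -127.3]), array([ 6.5, 58.1]), 62.4)
```

View pics/w1.png

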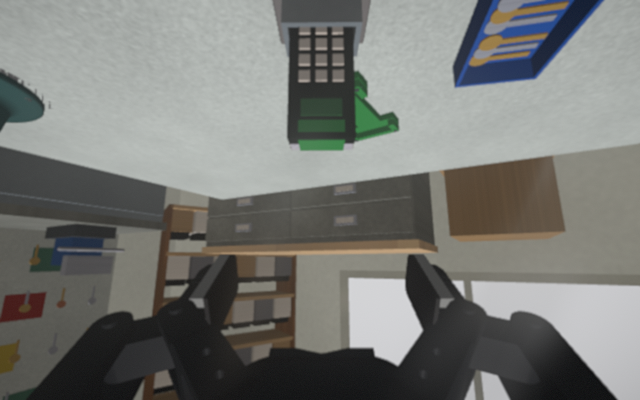

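The wrist picture, upside down, shows the green lock's keypad face at (322,90), its green tag at (322,143) and the open fingers at the bottom. The fit gives a lock top centre of (516.4,-137.8) and a keypad azimuth of 63°.

```bash
python3 - <<'E'
from h import *
i=eyes.camera_info('wrist');s=monitor.get_state()
c=-R.from_rotvec(np.ravel(i['rvec'])).as_matrix().T@np.ravel(i['tvec'])
T=np.array(s['tool_rot']);print((T.T@(c-np.array(s['position']))).round(1))
print(rel([517,-137.5,190],Rt(-117,30,1)),rel([517,-137.5,97],Rt(-117,30,1)))
E
```

```text
[  79.5    1.5 -123.7]
[7.2, 0.7, 112.2, -0.008, -0.003, -0.013] [87.6, 0.0, 159.0, -0.008, -0.003, -0.013]
```

>>> play_rows:
  steps:
    - [7,0.5,112,0,0,-0.01]
    - [7,0.5,112,0,0,-0.01]
    - [7,0.5,112,0,0,-0.01]
    - [7,0.5,112,0,0,-0.01]
    - [34,0,128,0,0,-0.01]
    - [61,0,144,0,0,-0.01]
    - [61,0,144,0,0,-0.01]

```text
time: 3.37
position: [514.3, -138.1, 124.1]
tool_rot: [[0.227, 0.887, -0.403], [0.447, -0.462, -0.766], [-0.865, -0.007, -0.501]]
contact_force: [-1.4, 0.4, -0.5]
width: 1.0
grip_force: 0.0
```

```bash
python3 - <<'E'
from h import *
show()
print(rel([517,-137.5,97],Rt(-117,30,1)))
E
```

```text
t 3.37 pos [ 514.3 -138.1  124.1] q [-0.02  0.83 -0.23  1.73  0.86  1.56 -1.2 ] az_z -117.7 elev 30.1 az_y -27.5 yz -0.007 F [-1.4  0.4 -0.5] w 1.0 0.0
[24.3, 2.3, 12.1, -0.011, -0.001, 0.001]
```

>>> play_rows:
  steps:
    - [12,1.5,6,-0.008,0,0]
    - [24,2,12,-0.01,0,0]
    - [24,2,12,-0.01,0,0]
    - [24,2,12,-0.01,0,0]

```text
time: 3.7
position: [518.7, -135.3, 99.0]
tool_rot: [[0.226, 0.893, -0.39], [0.447, -0.451, -0.773], [-0.865, 0.001, -0.501]]
contact_force: [-0.0, -0.1, 0.2]
width: 0.996
grip_force: 0.0
```

>>> play_rows:
  steps:
    - [0,0,0,0,0,0]
    - [0,0,0,0,0,0]
    - [0,0,0,0,0,0]
    - [0,0,0,0,0,0]
    - [0,0,0,0,0,0]
    - [0,0,0,0,0,0]
    - [0,0,0,0,0,0]
    - [0,0,0,0,0,0]
  grip: 45
  newtons: 60

```text
time: 4.37
position: [518.6, -134.8, 99.3]
tool_rot: [[0.226, 0.893, -0.39], [0.446, -0.451, -0.773], [-0.866, 0.0, -0.5]]
contact_force: [-1.2, 2.7, 5.9]
width: 0.67
grip_force: 65.6
```

```bash
python3 - <<'E'
from h import *
show(); T=np.array(monitor.get_state()['tool_rot']);print((T.T@[0,0,100]).round(1))
E
```

```text
t 4.37 pos [ 518.6 -134.8   99.3] q [-0.03  0.87 -0.23  1.73  0.87  1.53 -1.23] az_z -116.8 elev 30.0 az_y -26.8 yz 0.0 F [-1.2  2.7  5.9] w 0.67 65.6
[-86.6   0.  -50. ]
```

>>> play_rows:
  steps:
    - [-9,0,-5,0,0,0]
    - [-18,0,-10,0,0,0]
    - [-30,0,-17.3,0,0,0]
    - [-52,0,-30,0,0,0]
    - [-75,0,-43,0,0,0]
    - [-104,0,-60,0,0,0]
    - [-104,0,-60,0,0,0]

```text
time: 4.95
position: [520.6, -135.5, 225.0]
tool_rot: [[0.234, 0.892, -0.386], [0.446, -0.451, -0.773], [-0.864, 0.009, -0.504]]
contact_force: [1.0, -0.4, -2.7]
width: 0.672
grip_force: 65.3
```

```bash
python3 - <<'E'
from h import *
show()
i=eyes.camera_info('side');p,d=eyes.grab_frame('side')
cv2.imwrite('pics/s1.png',cv2.resize(p[60:260,250:570,::-1],(800,500)))
print(rel([484,-300,230],Rt(-84.6,60,1)))
E
```

```text
t 4.95 pos [ 520.6 -135.5  225. ] q [-0.02  0.68 -0.25  1.72  0.84  1.66 -1.09] az_z -116.5 elev 30.3 az_y -26.8 yz 0.009 F [ 1.  -0.4 -2.7] w 0.672 65.3
[-88.8, 42.3, 137.0, -0.397, 0.507, -0.408]
```

View pics/s1.png

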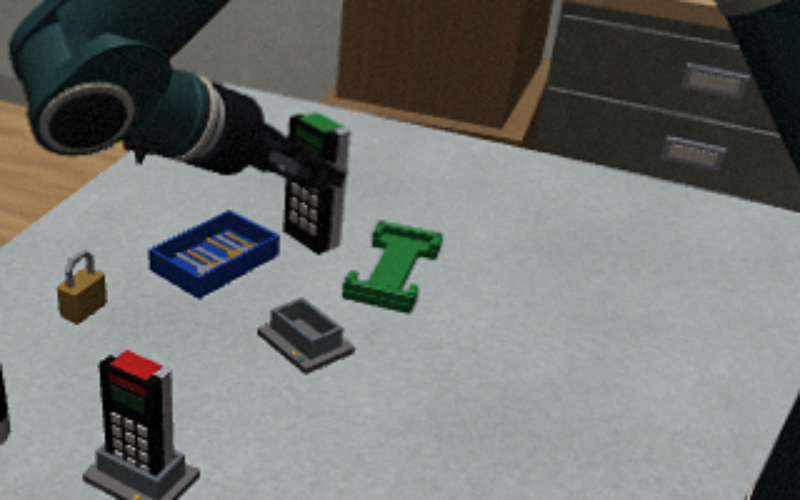

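The side view (crop) shows the green lock held upright at (315,180), clear of its dock at (305,330). The green nest is empty at (395,265).

```bash
python3 - <<'E'
from h import *
nests={}
for n in("scene","side"):
    f=np.load(f'/tmp/{n}.npz');W=cloud(n,f['d']);hsv=cv2.cvtColor(f['p'],cv2.COLOR_RGB2HSV)
    for col,c0,hh in(("green",(484,-321),(50,80)),("red",(473,317),None)):
        H=hsv[...,0].astype(int)
        m=((H>hh[0])&(H<hh[1])) if hh else ((H<10)|(H>170))
        m&=(hsv[...,1]>110)&(np.hypot(W[...,0]-c0[0],W[...,1]-c0[1])<110)&(W[...,2]<32)&(W[...,2]>5)
        P=W[m];q=np.vstack([P]);print(n,col,len(P),rect(P),'hi',rect(P[P[:,2]>18]))
print(rel([484,-346,230],Rt(-84.6,120,1)))
E
```

```text
scene green 828 (array([ 482.9, -322.8]), array([ 81. , 152.9]), 5.2) hi (array([ 482.9, -322.8]), array([ 81. , 152.9]), 5.2)
scene red 303 (array([475.1, 320. ]), array([ 78.5, 157. ]), 20.4) hi (array([475. , 320.4]), array([ 78.5, 154.3]), 20.4)
side green 655 (array([ 479.3, -319.6]), array([ 86.3, 159.4]), 5.1) hi (array([ 480.3, -320.4]), array([ 82.2, 157.9]), 5.4)
side red 2179 (array([471.6, 323.3]), array([ 84.5, 158.8]), 20.0) hi (array([471.7, 323.4]), array([ 84.3, 158.8]), 20.0)
[-109.4, 63.1, 172.5, -0.153, 1.522, -0.604]
```

>>> play_rows:
  steps:
    - [-109,63,172,-0.15,1.52,-0.6]
    - [-109,63,172,-0.15,1.52,-0.6]
    - [-109,63,172,-0.15,1.52,-0.6]
    - [-109,63,172,-0.15,1.52,-0.6]
    - [-109,63,172,-0.15,1.52,-0.6]
    - [-109,63,172,-0.15,1.52,-0.6]
    - [-109,63,172,-0.15,1.52,-0.6]
    - [-109,63,172,-0.15,1.52,-0.6]
    - [-109,63,172,-0.15,1.52,-0.6]
    - [-109,63,172,-0.15,1.52,-0.6]
    - [-109,63,172,-0.15,1.52,-0.6]
    - [-109,63,172,-0.15,1.52,-0.6]

```text
time: 6.0
position: [481.6, -346.3, 226.8]
tool_rot: [[-0.027, 0.998, -0.061], [0.928, 0.047, 0.371], [0.373, -0.047, -0.927]]
contact_force: [0.8, 0.0, -4.5]
width: 0.668
grip_force: 65.0
```

```bash
python3 - <<'E'
from h import *
show()
print(rel([482+24*np.cos(np.radians(84.8)),-345.5,110],Rt(-84.8,120,1)))
E
```

```text
t 6.0 pos [ 481.6 -346.3  226.8] q [ 1.07  0.63 -0.57  1.54  0.04  1.31  0.58] az_z 99.3 elev 67.9 az_y 2.7 yz -0.047 F [ 0.8  0.  -4.5] w 0.668 65.0
[-42.8, 8.0, 108.4, -0.023, 0.14, -0.059]
```

>>> play_rows:
  steps:
    - [-20,4,50,-0.02,0.14,-0.06]
    - [-43,8,108,-0.02,0.14,-0.06]
    - [-43,8,108,-0.02,0.14,-0.06]
    - [-43,8,108,-0.02,0.14,-0.06]
    - [-43,8,108,-0.02,0.14,-0.06]

```text
time: 6.42
position: [483.7, -344.6, 108.2]
tool_rot: [[-0.076, 0.996, -0.052], [0.863, 0.092, 0.497], [0.5, -0.008, -0.866]]
contact_force: [1.2, -0.3, -3.0]
width: 0.673
grip_force: 65.9
```

```bash
python3 - <<'E'
from h import *
show()
ims=[]
for n in("scene","side","wrist"):
    i=eyes.camera_info(n);p,d=eyes.grab_frame(n);W=cloud(n,d,i)
    if n=="scene": ims.append(cv2.resize(p[180:330,110:310],(400,300)))
    if n=="wrist": ims.append(cv2.resize(p,(400,250)))
    if n=="side": ims.append(cv2.resize(p[80:230,330:530],(400,300)))
    for r in eyes.regions_of('green_lock',n)[:1]:
        P=W[r['pixels']&(d>0)];P=P[(P[:,2]>60)&(P[:,2]<160)];print(n,r['conf'],len(P),rect(P),np.percentile(P[:,2],[2,50,98]).round(1))
        hi=P[P[:,2]>np.percentile(P[:,2],50)-3]
        A=np.c_[hi[:,:2]-hi[:,:2].mean(0),np.ones(len(hi))];co=np.linalg.lstsq(A,hi[:,2],rcond=None)[0];print(' plane',co.round(3))
    for col,hh in(("green",(45,85)),):
        H=cv2.cvtColor(p,cv2.COLOR_RGB2HSV).astype(int);m=(H[...,0]>hh[0])&(H[...,0]<hh[1])&(H[...,1]>110)&(W[...,2]<32)&(W[...,2]>5)&(np.hypot(W[...,0]-482,W[...,1]+322)<110)&(d>0)
        P=W[m];print('  nest',len(P),rect(P) if len(P)>5 else '')
ims[2]=np.vstack([ims[2],np.zeros((50,400,3),np.uint8)])
cv2.imwrite('pics/c1.png',np.vstack([np.hstack(ims[:2]),np.hstack([ims[2],ims[2]*0])])[:,:,::-1])
E
```

```text
t 6.42 pos [ 483.7 -344.6  108.2] q [ 1.1   0.84 -0.56  1.55  0.03  1.21  0.7 ] az_z 96.0 elev 60.0 az_y 5.3 yz -0.008 F [ 1.2 -0.3 -3. ] w 0.673 65.9
scene 0.8 977 (array([ 482.2, -320.5]), array([ 60.9, 131.2]), 6.9) [ 92.3 115.7 119.5]
 plane [-9.00000e-03  2.00000e-03  1.16678e+02]
  nest 870 (array([ 486.2, -322.8]), array([ 80.2, 153.5]), 4.2)
side 0.58 611 (array([ 486.4, -319.7]), array([ 60.9, 136.2]), 6.6) [ 93.3 118.1 122.2]
 plane [6.00000e-03 6.00000e-03 1.19092e+02]
  nest 596 (array([ 480.8, -318.9]), array([ 84.1, 157.6]), 6.4)
wrist 0.95 30054 (array([ 485.8, -319. ]), array([ 59.7, 123. ]), 6.5) [118.  120.  122.5]
 plane [-1.00000e-03 -1.00000e-03  1.20115e+02]
  nest 0
```

View pics/c1.png

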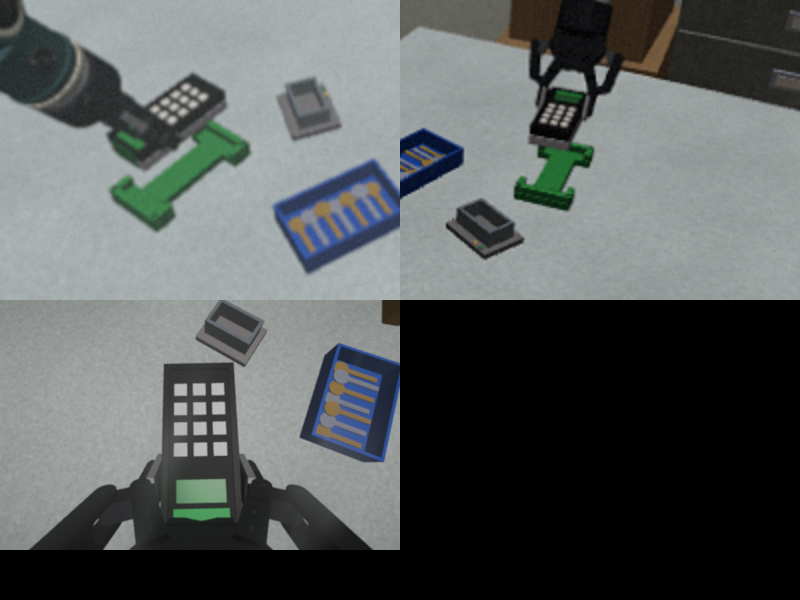

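The composite shows the lock level with its keypad up and its tag end to the robot's right, directly over the green nest. Yaw is about 1° off and the offset about 2 mm. I'll go down to just above the lugs and re-measure.

```bash
cat >> h.py <<'E'
def shift(dx,dy,dz,yaw=0):
    s=monitor.get_state();T=np.array(s['tool_rot']);
    print(np.round(T.T@[dx,dy,dz],1).tolist()+np.round(T.T@[0,0,np.radians(yaw)],3).tolist())
E
python3 -c "
from h import *
shift(-2,-1,-56,-1)"
```

```text
[-28.3, -2.0, 48.3, -0.009, 0.0, 0.015]
```

>>> play_rows:
  steps:
    - [-10,-2,16,-0.01,0,0.015]
    - [-20,-2,34,-0.01,0,0.015]
    - [-28,-2,48,-0.01,0,0.015]
    - [-28,-2,48,-0.01,0,0.015]
    - [-28,-2,48,-0.01,0,0.015]

```text
time: 7.13
position: [483.1, -345.8, 54.5]
tool_rot: [[-0.063, 0.997, -0.039], [0.866, 0.074, 0.495], [0.497, -0.003, -0.868]]
contact_force: [1.4, 0.1, -2.6]
width: 0.674
grip_force: 65.8
```

```bash
python3 - <<'E'
from h import *
show()
ims=[]
for n in("scene","side","wrist"):
    i=eyes.camera_info(n);p,d=eyes.grab_frame(n);W=cloud(n,d,i)
    if n=="scene": ims.append(cv2.resize(p[220:310,150:250],(400,360),interpolation=cv2.INTER_CUBIC))
    if n=="side": ims.append(cv2.resize(p[130:200,370:448],(400,360),interpolation=cv2.INTER_CUBIC))
    for r in eyes.regions_of('green_lock',n)[:1]:
        P=W[r['pixels']&(d>0)];P=P[(P[:,2]>32)&(P[:,2]<80)];print(n,r['conf'],len(P),rect(P),np.percentile(P[:,2],[2,50,98]).round(1))
cv2.imwrite('pics/c2.png',np.hstack(ims[:2])[:,:,::-1])
E
```

```text
t 7.13 pos [ 483.1 -345.8   54.5] q [ 1.09  0.91 -0.54  1.56  0.04  1.12  0.7 ] az_z 94.5 elev 60.2 az_y 4.2 yz -0.003 F [ 1.4  0.1 -2.6] w 0.674 65.8
scene 0.96 956 (array([ 484.1, -321.8]), array([ 64.7, 132. ]), 8.5) [37.9 61.8 66. ]
side 0.92 593 (array([ 480.9, -320.5]), array([ 57.5, 135.2]), 4.4) [37.2 61.4 65.4]
wrist 0.64 29957 (array([ 482.8, -319.9]), array([ 58.7, 123.4]), 5.5) [60.7 62.6 65.1]
```

View pics/c2.png

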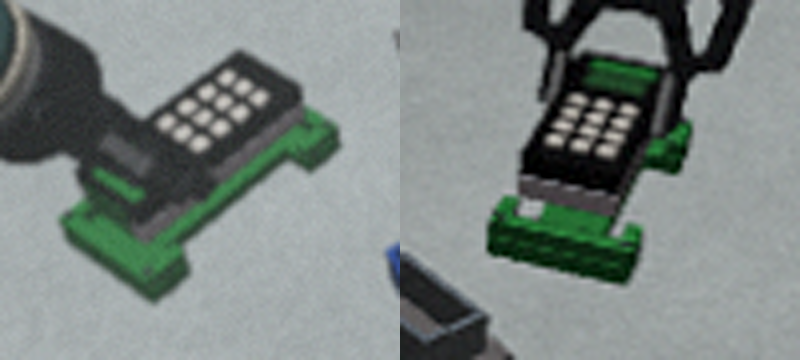

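Close up, the lock hangs about 8 mm over the lugs and within 1 mm of centre, parallel to the nest. I'll lower it slowly.

```bash
python3 -c "
from h import *
shift(-1,-.5,-17,-.3);shift(0,0,-1)"
```

```text
[-8.8, -1.0, 14.6, -0.003, 0.0, 0.005]
[-0.5, 0.0, 0.9, 0.0, 0.0, 0.0]
```

>>> play_rows:
  steps:
    - [-2,-1,2,0,0,0.005]
    - [-3.5,-1,5,0,0,0.005]
    - [-5,-1,8,0,0,0.005]
    - [-6.5,-1,10.5,0,0,0.005]
    - [-7.8,-1,12.8,0,0,0.005]
    - [-8.8,-1,14.6,0,0,0.005]
    - [-8.8,-1,14.6,0,0,0.005]
    - [-8.8,-1,14.6,0,0,0.005]

```text
time: 8.1
position: [482.1, -346.6, 37.2]
tool_rot: [[-0.058, 0.998, -0.039], [0.866, 0.069, 0.495], [0.496, -0.005, -0.868]]
contact_force: [0.8, -0.3, -3.4]
width: 0.671
grip_force: 65.9
```

>>> play_rows:
  steps:
    - [-0.5,0,0.9,0,0,0]
    - [-0.5,0,0.9,0,0,0]
    - [-1,0,1.7,0,0,0]
    - [-1,0,1.7,0,0,0]
    - [-1,0,1.7,0,0,0]

```text
time: 8.52
position: [482.1, -346.7, 35.5]
tool_rot: [[-0.058, 0.998, -0.039], [0.867, 0.069, 0.494], [0.496, -0.005, -0.868]]
contact_force: [-0.3, -1.1, -3.3]
width: 0.667
grip_force: 65.9
```

```bash
python3 - <<'E'
from h import *
show()
for n in("scene","side","wrist"):
    i=eyes.camera_info(n);p,d=eyes.grab_frame(n);W=cloud(n,d,i)
    for r in eyes.regions_of('green_lock',n)[:1]:
        P=W[r['pixels']&(d>0)];P=P[(P[:,2]>22)&(P[:,2]<60)];print(n,r['conf'],len(P),rect(P),np.percentile(P[:,2],[2,50,98]).round(1))
shift(0,0,-1)
E
```

```text
t 8.52 pos [ 482.1 -346.7   35.5] q [ 1.08  0.93 -0.53  1.56  0.05  1.1   0.7 ] az_z 94.5 elev 60.3 az_y 4.0 yz -0.005 F [-0.3 -1.1 -3.3] w 0.667 65.9
scene 0.69 918 (array([ 482., -316.]), array([ 68.6, 147. ]), 9.0) [23.4 43.  46.7]
side 0.88 554 (array([ 483.2, -320.8]), array([ 62.3, 135.1]), 9.9) [23.5 41.3 45.4]
wrist 0.62 29860 (array([ 482.1, -314.4]), array([ 65.7, 135. ]), 7.5) [40.4 42.4 44.9]
[-0.5, 0.0, 0.9, 0.0, 0.0, 0.0]
```

>>> play_rows:
  steps:
    - [-0.5,0,0.9,0,0,0]
    - [-0.5,0,0.9,0,0,0]
    - [-1,0,1.7,0,0,0]
    - [-1,0,1.7,0,0,0]

```text
time: 9.15
position: [482.2, -346.8, 33.5]
tool_rot: [[-0.058, 0.998, -0.038], [0.866, 0.069, 0.494], [0.496, -0.005, -0.868]]
contact_force: [0.8, -0.0, -2.6]
width: 0.664
grip_force: 65.9
```

>>> play_rows:
  steps:
    - [-0.5,0,0.9,0,0,0]
    - [-0.5,0,0.9,0,0,0]
    - [-0.8,0,1.3,0,0,0]
    - [-0.8,0,1.3,0,0,0]

```text
time: 9.48
position: [482.2, -346.8, 33.4]
tool_rot: [[-0.058, 0.998, -0.039], [0.866, 0.069, 0.495], [0.496, -0.005, -0.868]]
contact_force: [-4.1, -0.3, 7.9]
width: 0.667
grip_force: 67.0
```

>>> play_rows:
  steps:
    - [0.4,0,-0.7,0,0,0]
    - [0.4,0,-0.7,0,0,0]
    - [0.4,0,-0.7,0,0,0]
    - [0.4,0,-0.7,0,0,0]
    - [0.4,0,-0.7,0,0,0]
    - [0.4,0,-0.7,0,0,0]
    - [0.4,0,-0.7,0,0,0]
  grip: 80

```text
time: 10.07
position: [482.2, -346.7, 32.6]
tool_rot: [[-0.058, 0.998, -0.039], [0.866, 0.069, 0.495], [0.496, -0.005, -0.868]]
contact_force: [1.1, 0.1, -1.0]
width: 0.936
grip_force: 0.0
```

```bash
python3 - <<'E'
from h import *
show()
for n in("side","wrist"):
    i=eyes.camera_info(n);p,d=eyes.grab_frame(n);W=cloud(n,d,i)
    for r in eyes.regions_of('green_lock',n)[:1]:
        P=W[r['pixels']&(d>0)];P=P[(P[:,2]>30)&(P[:,2]<60)];print(n,r['conf'],len(P),rect(P),np.percentile(P[:,2],[2,50,98]).round(1))
shift(0,0,100)
E
```

```text
t 10.07 pos [ 482.2 -346.7   32.6] q [ 1.08  0.93 -0.53  1.56  0.05  1.09  0.7 ] az_z 94.5 elev 60.3 az_y 4.0 yz -0.005 F [ 1.1  0.1 -1. ] w 0.936 0.0
side 0.62 471 (array([ 479.5, -323.5]), array([ 56.8, 136.8]), 6.3) [32.1 39.7 43.5]
wrist 0.83 30501 (array([ 481. , -320.6]), array([ 58.4, 123.3]), 5.4) [38.4 40.3 42.8]
[49.6, -0.5, -86.8, 0.0, 0.0, 0.0]
```

>>> play_rows:
  steps:
    - [6,0,-10,0,0,0]
    - [15,0,-26,0,0,0]
    - [35,0,-60,0,0,0]
    - [55,0,-95,0,0,0]
    - [75,0,-130,0,0,0]
    - [100,0,-174,0,0,0]
    - [100,0,-174,0,0,0]
    - [100,0,-174,0,0,0]
  grip: 85

```text
time: 10.93
position: [484.9, -346.9, 238.5]
tool_rot: [[-0.061, 0.998, -0.033], [0.869, 0.069, 0.489], [0.49, 0.001, -0.871]]
contact_force: [-0.2, -0.4, -0.2]
width: 0.995
grip_force: 0.0
```

```bash
python3 -c "
from h import *
show();print(rel([553,35,250],Rt(85.5,30,-1)))
n='side';i=eyes.camera_info(n);p,d=eyes.grab_frame(n);cv2.imwrite('pics/s2.png',cv2.resize(p[110:230,340:500,::-1],(800,600)))"
```

```text
t 10.93 pos [ 484.9 -346.9  238.5] q [ 1.13  0.68 -0.6   1.49 -0.04  1.39  0.66] az_z 93.9 elev 60.6 az_y 4.0 yz 0.001 F [-0.2 -0.4 -0.2] w 0.995 0.0
[333.5, 94.4, 174.5, -0.105, 0.534, 0.107]
```

View pics/s2.png

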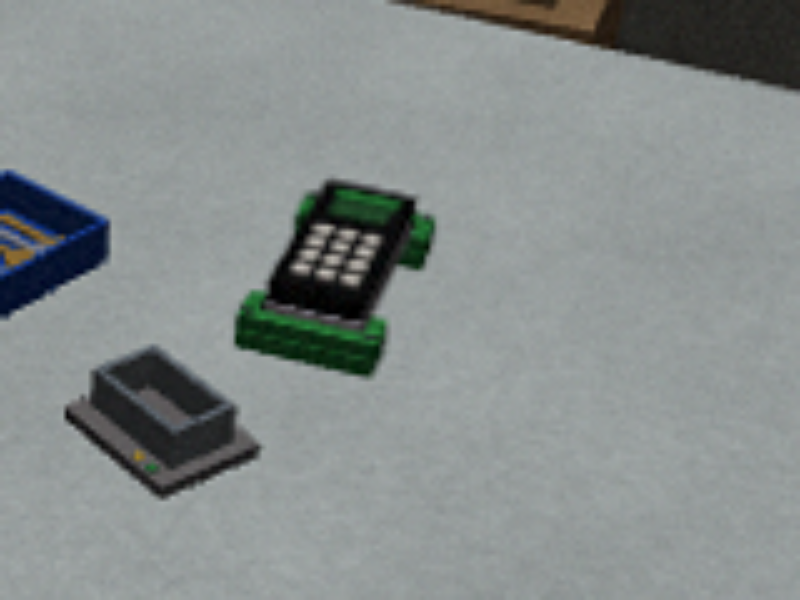

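The green lock sits in its nest at (340,255) in this crop, keypad up. On to the red one.

>>> play_rows:
  steps:
    - [333,94,174,-0.1,0.53,0.1]
    - [333,94,174,-0.1,0.53,0.1]
    - [333,94,174,-0.1,0.53,0.1]
    - [333,94,174,-0.1,0.53,0.1]
    - [333,94,174,-0.1,0.53,0.1]
    - [333,94,174,-0.1,0.53,0.1]
    - [333,94,174,-0.1,0.53,0.1]
    - [333,94,174,-0.1,0.53,0.1]
    - [333,94,174,-0.1,0.53,0.1]
    - [333,94,174,-0.1,0.53,0.1]
    - [333,94,174,-0.1,0.53,0.1]
    - [333,94,174,-0.1,0.53,0.1]

```text
time: 11.98
position: [550.2, 35.3, 245.9]
tool_rot: [[0.04, 0.998, 0.056], [0.497, -0.069, 0.865], [0.867, -0.007, -0.498]]
contact_force: [0.6, -0.1, 0.2]
width: 0.997
grip_force: 0.0
```

```bash
python3 - <<'E'
from h import *
show()
i=eyes.camera_info('wrist');p,d=eyes.grab_frame('wrist');W=cloud('wrist',d,i)
for r in eyes.regions_of('red_lock','wrist')[:2]:
    P=W[r['pixels']&(d>0)];print(r['conf'],len(P),np.percentile(P,[1,50,99],axis=0).round())
    T=P[(P[:,2]>132)&(P[:,2]<148)];print('top',rect(T),T[:,2].mean()); S=P[(P[:,2]>50)&(P[:,2]<130)];print('side',rect(S))
print(rel([561.5,135,200],Rt(85.5,30,-1)))
E
```

```text
t 11.98 pos [550.2  35.3 245.9] q [ 0.97  0.74 -0.87  1.85 -0.58  1.02  0.5 ] az_z 86.3 elev 29.9 az_y -4.0 yz -0.007 F [ 0.6 -0.1  0.2] w 0.997 0.0
0.6 4204 [[533. 116.   0.]
 [561. 120. 120.]
 [591. 211. 141.]]
top (array([562.5, 133.2]), array([32.2, 58. ]), 84.8) 139.3860068922798
side (array([561.1, 118.9]), array([ 4.2, 58. ]), 84.6)
[11.4, 3.3, 111.7, -0.008, -0.001, -0.003]
```

```bash
python3 - <<'E'
from h import *
print(rel([562,132,190],Rt(84.8,30,-1)),rel([562,132,125],Rt(84.8,30,-1)))
E
```

```text
[1.3, 4.0, 114.1, -0.018, -0.001, 0.004] [-55.0, 4.4, 146.5, -0.018, -0.001, 0.004]
```

>>> play_rows:
  steps:
    - [1,4,60,-0.02,0,0]
    - [1,4,114,-0.02,0,0]
    - [1,4,114,-0.02,0,0]
    - [1,4,114,-0.02,0,0]
    - [-20,4,126,-0.02,0,0]
    - [-40,4,138,-0.02,0,0]
    - [-55,4,146,-0.02,0,0]
    - [-55,4,146,-0.02,0,0]
    - [-55,4,146,-0.02,0,0]

```text
time: 12.83
position: [561.7, 132.0, 125.7]
tool_rot: [[0.042, 0.996, 0.08], [0.496, -0.091, 0.864], [0.867, 0.003, -0.498]]
contact_force: [0.7, 1.1, 0.6]
width: 0.995
grip_force: 0.0
```

```bash
python3 - <<'E'
from h import *
show();print(rel([562,132,99],Rt(84.8,30,-1)))
E
```

```text
t 12.83 pos [561.7 132.  125.7] q [ 0.8   0.95 -0.86  1.92 -0.62  0.69  0.62] az_z 84.7 elev 29.9 az_y -5.2 yz 0.003 F [0.7 1.1 0.6] w 0.995 0.0
[-23.2, 0.2, 13.4, 0.001, -0.002, 0.003]
```

>>> play_rows:
  steps:
    - [-12,0,7,0,0,0]
    - [-23,0,13.4,0,0,0]
    - [-23,0,13.4,0,0,0]
    - [-23,0,13.4,0,0,0]

```text
time: 13.17
position: [561.6, 133.3, 100.0]
tool_rot: [[0.04, 0.996, 0.079], [0.496, -0.089, 0.864], [0.867, 0.005, -0.498]]
contact_force: [0.2, 0.0, 0.3]
width: 0.996
grip_force: 0.0
```

>>> play_rows:
  steps:
    - [0,0,0,0,0,0]
    - [0,0,0,0,0,0]
    - [0,0,0,0,0,0]
    - [0,0,0,0,0,0]
    - [0,0,0,0,0,0]
    - [0,0,0,0,0,0]
    - [0,0,0,0,0,0]
    - [0,0,0,0,0,0]
  grip: 45
  newtons: 60

```text
time: 13.83
position: [561.6, 133.8, 100.8]
tool_rot: [[0.038, 0.996, 0.079], [0.496, -0.087, 0.864], [0.867, 0.006, -0.498]]
contact_force: [-1.6, -3.6, 5.9]
width: 0.67
grip_force: 65.8
```

>>> play_rows:
  steps:
    - [9,0,-5,0,0,0]
    - [18,0,-10,0,0,0]
    - [30,0,-17.3,0,0,0]
    - [52,0,-30,0,0,0]
    - [75,0,-43,0,0,0]
    - [104,0,-60,0,0,0]
    - [104,0,-60,0,0,0]
    - [104,0,-60,0,0,0]

```text
time: 14.5
position: [561.2, 133.6, 221.5]
tool_rot: [[0.035, 0.996, 0.08], [0.5, -0.087, 0.862], [0.865, 0.01, -0.501]]
contact_force: [-0.1, -0.6, -4.0]
width: 0.668
grip_force: 65.3
```

```bash
python3 - <<'E'
from h import *
show()
a=np.radians(110.2);h=np.array([np.cos(a),np.sin(a)])
t=np.array([473,322])+24*h; print(t,rel([*t,215],Rt(110.2,120,-1)))
E
```

```text
t 14.5 pos [561.2 133.6 221.5] q [ 0.84  0.78 -0.92  1.92 -0.66  0.8   0.51] az_z 84.7 elev 30.1 az_y -5.0 yz 0.01 F [-0.1 -0.6 -4. ] w 0.668 65.3
[464.71284322 344.52383255] [96.4, -114.6, 177.3, 0.136, -1.54, -0.468]
```

>>> play_rows:
  steps:
    - [96,-115,177,0.14,-1.54,-0.47]
    - [96,-115,177,0.14,-1.54,-0.47]
    - [96,-115,177,0.14,-1.54,-0.47]
    - [96,-115,177,0.14,-1.54,-0.47]
    - [96,-115,177,0.14,-1.54,-0.47]
    - [96,-115,177,0.14,-1.54,-0.47]
    - [96,-115,177,0.14,-1.54,-0.47]
    - [96,-115,177,0.14,-1.54,-0.47]
    - [96,-115,177,0.14,-1.54,-0.47]
    - [96,-115,177,0.14,-1.54,-0.47]
    - [96,-115,177,0.14,-1.54,-0.47]
    - [96,-115,177,0.14,-1.54,-0.47]

```text
time: 15.5
position: [463.2, 344.4, 213.9]
tool_rot: [[-0.271, 0.956, 0.115], [0.922, 0.292, -0.255], [-0.277, 0.037, -0.96]]
contact_force: [1.0, 0.7, -4.4]
width: 0.672
grip_force: 65.1
```

```bash
python3 - <<'E'
from h import *
show()
a=np.radians(110.2);h=np.array([np.cos(a),np.sin(a)])
t=np.array([473,322])+25*h; print(t,rel([*t,110],Rt(110.2,120,-1)))
E
```

```text
t 15.5 pos [463.2 344.4 213.9] q [-0.6   0.46 -0.29  1.76  0.43  1.11 -0.81] az_z -65.6 elev 73.8 az_y 17.0 yz 0.037 F [ 1.   0.7 -4.4] w 0.672 65.1
[464.36754503 345.46232557] [29.4, -2.4, 99.6, 0.012, -0.242, -0.067]
```

>>> play_rows:
  steps:
    - [0,0,0,0.01,-0.12,-0.07]
    - [5,-1,15,0.01,-0.24,-0.07]
    - [20,-2,60,0.01,-0.24,-0.07]
    - [29,-2,100,0.01,-0.24,-0.07]
    - [29,-2,100,0.01,-0.24,-0.07]
    - [29,-2,100,0.01,-0.24,-0.07]

```text
time: 16.0
position: [463.6, 343.4, 106.6]
tool_rot: [[-0.304, 0.938, 0.168], [0.813, 0.348, -0.467], [-0.497, -0.006, -0.868]]
contact_force: [-0.4, 0.3, -3.6]
width: 0.671
grip_force: 66.4
```

```bash
cat > m.py <<'E'
from h import *
import sys
zlo,zhi=map(float,sys.argv[1:3]); show()
for n in("scene","side","wrist"):
    i=eyes.camera_info(n);p,d=eyes.grab_frame(n);W=cloud(n,d,i)
    cv2.imwrite(f'pics/m_{n}_{int(zlo)}.png',p[:,:,::-1])
    for r in eyes.regions_of('red_lock',n)[:1]:
        P=W[r['pixels']&(d>0)];P=P[(P[:,2]>zlo)&(P[:,2]<zhi)];print(n,r['conf'],len(P),rect(P),np.percentile(P[:,2],[2,50,98]).round(1))
        hi=P[P[:,2]>np.percentile(P[:,2],50)-3]
        A=np.c_[hi[:,:2]-hi[:,:2].mean(0),np.ones(len(hi))];print(' plane',np.linalg.lstsq(A,hi[:,2],rcond=None)[0].round(3))
E
python3 m.py 65 160
```

```text
t 16.0 pos [463.6 343.4 106.6] q [-0.75  0.68 -0.22  1.74  0.63  1.14 -0.97] az_z -70.2 elev 60.2 az_y 20.3 yz -0.006 F [-0.4  0.3 -3.6] w 0.671 66.4
side 0.82 869 (array([474.3, 323.2]), array([ 57.8, 131.8]), 19.4) [ 98.2 122.2 125.3]
 plane [3.00000e-03 2.00000e-03 1.23149e+02]
wrist 0.62 20198 (array([469.2, 327.6]), array([ 67.6, 118.8]), 19.0) [ 98.4 126.  127.4]
 plane [1.1000e-02 1.0000e-03 1.2634e+02]
```

```bash
python3 -c "
from h import *
shift(-1.5,0.5,-53,.3)"
```

```text
[26.9, -1.6, 45.7, -0.003, 0.0, -0.005]
```

>>> play_rows:
  steps:
    - [9,-1.6,16,0,0,-0.005]
    - [18,-1.6,31,0,0,-0.005]
    - [27,-1.6,46,0,0,-0.005]
    - [27,-1.6,46,0,0,-0.005]
    - [27,-1.6,46,0,0,-0.005]

```text
time: 16.72
position: [464.2, 345.8, 57.7]
tool_rot: [[-0.306, 0.936, 0.174], [0.815, 0.351, -0.462], [-0.493, 0.0, -0.87]]
contact_force: [0.4, 0.2, -3.7]
width: 0.671
grip_force: 66.3
```

```bash
python3 m.py 34 100; python3 - <<'E'
import cv2,numpy as np
a=cv2.imread('pics/m_side_34.png')[265:375,235:355];b=cv2.imread('pics/m_scene_34.png')[125:195,320:396];c=cv2.imread('pics/m_wrist_34.png')
cv2.imwrite('pics/c4.png',np.vstack([np.hstack([cv2.resize(a,(400,366),interpolation=2),cv2.resize(b,(400,366),interpolation=2)]),np.hstack([cv2.resize(c,(360,225)),np.zeros((225,440,3),np.uint8)])]))
E
```

```text
t 16.72 pos [464.2 345.8  57.7] q [-0.76  0.75 -0.21  1.75  0.66  1.07 -1.03] az_z -69.4 elev 60.5 az_y 20.6 yz 0.0 F [ 0.4  0.2 -3.7] w 0.671 66.3
scene 0.94 451 (array([473.2, 320.7]), array([ 61.8, 134.7]), 22.6) [44.4 72.1 75.7]
 plane [0.0000e+00 8.0000e-03 7.2934e+01]
side 0.85 728 (array([472.4, 324.4]), array([ 58.2, 133.4]), 20.4) [43.4 69.  72.7]
 plane [-4.200e-02 -2.000e-03  7.054e+01]
wrist 0.85 20215 (array([468.6, 331. ]), array([ 77.6, 119.9]), 9.4) [44.  71.7 73. ]
 plane [ 8.0000e-03 -1.0000e-03  7.1984e+01]
```

View pics/c4.png

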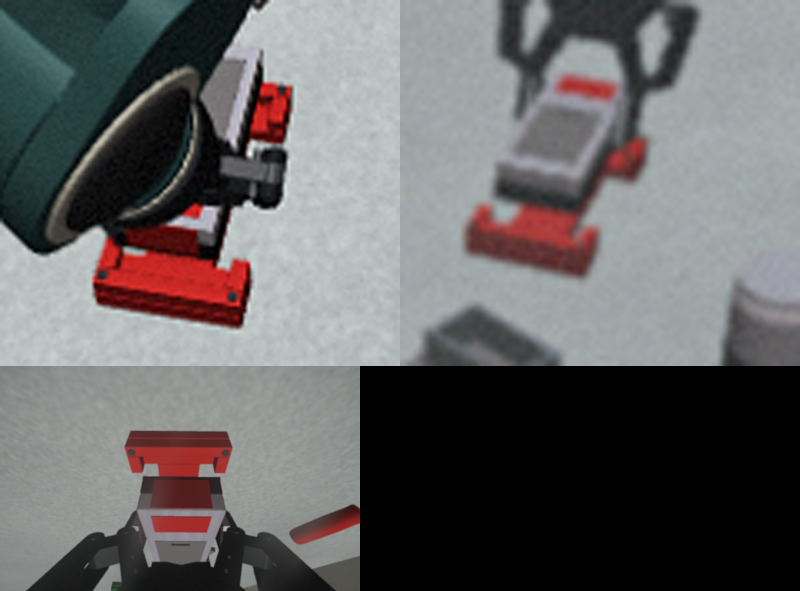

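The lock hangs keypad down, with its battery cover up, parallel over the red nest. In the wrist view the nest end wall is centred at about x=178 and the lock at about x=180. I'll lower it slowly.

```bash
python3 -c "
from h import *
shift(0.5,-.8,-12,-.2);shift(0.5,-.8,-22,-.2);shift(0,0,-1)"
```

```text
[5.1, 0.2, 10.9, 0.002, -0.0, 0.003]
[10.0, 0.1, 19.6, 0.002, -0.0, 0.003]
[0.5, -0.0, 0.9, 0.0, 0.0, 0.0]
```

>>> play_rows:
  steps:
    - [2,0.2,4,0,0,0.003]
    - [3.5,0.2,8,0,0,0.003]
    - [5,0.2,11,0,0,0.003]
    - [6.5,0.2,13.5,0,0,0.003]
    - [7.8,0.2,15.8,0,0,0.003]
    - [9,0.2,18,0,0,0.003]
    - [10,0.2,19.6,0,0,0.003]
    - [10,0.2,19.6,0,0,0.003]
    - [10,0.2,19.6,0,0,0.003]

```text
time: 17.77
position: [464.5, 345.0, 34.8]
tool_rot: [[-0.303, 0.937, 0.173], [0.815, 0.349, -0.462], [-0.493, 0.001, -0.87]]
contact_force: [0.8, 0.3, -3.6]
width: 0.673
grip_force: 66.5
```

>>> play_rows:
  steps:
    - [0.5,0,0.9,0,0,0]
    - [0.5,0,0.9,0,0,0]
    - [1,0,1.7,0,0,0]
    - [1,0,1.7,0,0,0]
    - [1.5,0,2.6,0,0,0]
    - [1.5,0,2.6,0,0,0]
    - [1.5,0,2.6,0,0,0]

```text
time: 18.35
position: [464.5, 345.0, 31.9]
tool_rot: [[-0.303, 0.937, 0.173], [0.816, 0.349, -0.461], [-0.493, 0.002, -0.87]]
contact_force: [0.1, 0.9, -2.9]
width: 0.669
grip_force: 66.5
```

```bash
python3 m.py 25 60
```

```text
t 18.35 pos [464.5 345.   31.9] q [-0.77  0.79 -0.2   1.75  0.68  1.03 -1.05] az_z -69.4 elev 60.5 az_y 20.4 yz 0.002 F [ 0.1  0.9 -2.9] w 0.669 66.5
scene 0.58 384 (array([475.4, 319.9]), array([ 56.7, 133.5]), 19.6) [27.3 46.5 49.7]
 plane [3.0000e-03 1.0000e-02 4.7075e+01]
side 0.74 518 (array([452.6, 320.4]), array([ 47.7, 136.7]), 4.9) [26.2 43.2 46.4]
 plane [3.1000e-02 9.0000e-03 4.3926e+01]
wrist 0.6 17877 (array([471.3, 327.6]), array([ 58.2, 118.7]), 19.3) [26.4 45.3 46.4]
 plane [ 7.000e-03 -2.000e-03  4.543e+01]
```

>>> play_rows:
  steps:
    - [0.5,0,0.9,0,0,0]
    - [0.5,0,0.9,0,0,0]
    - [1,0,1.7,0,0,0]
    - [1,0,1.7,0,0,0]
    - [1,0,1.7,0,0,0]

```text
time: 19.07
position: [464.5, 345.0, 29.8]
tool_rot: [[-0.303, 0.937, 0.173], [0.815, 0.349, -0.462], [-0.493, 0.002, -0.87]]
contact_force: [0.0, 0.3, -3.7]
width: 0.671
grip_force: 66.5
```

>>> play_rows:
  steps:
    - [0.5,0,0.9,0,0,0]
    - [0.5,0,0.9,0,0,0]
    - [0.8,0,1.4,0,0,0]
    - [0.8,0,1.4,0,0,0]

```text
time: 19.4
position: [464.6, 345.2, 28.8]
tool_rot: [[-0.303, 0.937, 0.174], [0.815, 0.349, -0.462], [-0.493, 0.002, -0.87]]
contact_force: [-1.2, 1.2, -0.7]
width: 0.673
grip_force: 67.1
```

Contact is just starting, so I'll go about 1 mm further.

>>> play_rows:
  steps:
    - [0.3,0,0.5,0,0,0]
    - [0.5,0,0.9,0,0,0]
    - [0.5,0,0.9,0,0,0]
    - [0.5,0,0.9,0,0,0]

```text
time: 19.73
position: [464.6, 345.2, 28.7]
tool_rot: [[-0.303, 0.937, 0.174], [0.815, 0.349, -0.462], [-0.494, 0.002, -0.869]]
contact_force: [-1.7, 1.0, 6.9]
width: 0.67
grip_force: 67.9
```

```bash
python3 m.py 27 60
```

```text
t 19.73 pos [464.6 345.2  28.7] q [-0.77  0.8  -0.2   1.75  0.68  1.03 -1.06] az_z -69.3 elev 60.4 az_y 20.4 yz 0.002 F [-1.7  1.   6.9] w 0.67 67.9
scene 0.63 361 (array([475.5, 315.7]), array([ 59. , 124.2]), 19.8) [28.  43.5 47. ]
 plane [-2.0000e-03  4.0000e-03  4.4048e+01]
side 0.94 435 (array([454.4, 317.5]), array([ 35.1, 132. ]), 11.6) [27.7 40.4 43.9]
 plane [5.5000e-02 1.3000e-02 4.0958e+01]
```

>>> play_rows:
  steps:
    - [-0.3,0,-0.6,0,0,0]
    - [-0.3,0,-0.6,0,0,0]
    - [-0.3,0,-0.6,0,0,0]
    - [-0.3,0,-0.6,0,0,0]
    - [-0.3,0,-0.6,0,0,0]
    - [-0.3,0,-0.6,0,0,0]
    - [-0.3,0,-0.6,0,0,0]
    - [-0.3,0,-0.6,0,0,0]
  grip: 80

```text
time: 20.7
position: [464.5, 345.0, 27.9]
tool_rot: [[-0.303, 0.937, 0.173], [0.816, 0.349, -0.462], [-0.493, 0.002, -0.87]]
contact_force: [0.1, -0.6, 0.7]
width: 0.94
grip_force: 0.0
```

>>> play_rows:
  steps:
    - [-5,0,-9,0,0,0]
    - [-13,0,-23,0,0,0]
    - [-30,0,-52,0,0,0]
    - [-50,0,-87,0,0,0]
    - [-70,0,-122,0,0,0]
    - [-100,0,-174,0,0,0]
    - [-100,0,-174,0,0,0]
    - [-100,0,-174,0,0,0]

```text
time: 21.37
position: [466.3, 345.8, 236.0]
tool_rot: [[-0.299, 0.937, 0.181], [0.82, 0.349, -0.454], [-0.489, 0.012, -0.872]]
contact_force: [-0.2, 0.6, -0.0]
width: 0.936
grip_force: 0.0
```

```bash
python3 m.py 30 61; python3 - <<'E'
import cv2,numpy as np
a=cv2.imread('pics/m_side_30.png')[130:390,215:455];b=cv2.imread('pics/m_scene_30.png')[125:305,155:435]
cv2.imwrite('pics/c5.png',np.hstack([cv2.resize(a,(400,433),interpolation=2),cv2.resize(b,(400,433),interpolation=2)]))
E
```

```text
t 21.37 pos [466.3 345.8 236. ] q [-0.72  0.51 -0.26  1.68  0.56  1.32 -0.85] az_z -68.3 elev 60.7 az_y 20.4 yz 0.012 F [-0.2  0.6 -0. ] w 0.936 0.0
scene 0.91 372 (array([474. , 320.1]), array([ 59.1, 135. ]), 20.0) [31.2 43.5 46.8]
 plane [-1.1000e-02 -2.0000e-03  4.3884e+01]
side 0.89 1764 (array([473.1, 323.5]), array([ 58.9, 130.4]), 19.9) [32.3 40.9 43.6]
 plane [ 2.0000e-03 -2.0000e-03  4.1011e+01]
wrist 0.9 7793 (array([474.2, 321.4]), array([ 58. , 131.6]), 19.8) [35.1 42.3 43.9]
 plane [-0.0000e+00 -3.0000e-03  4.2347e+01]
```

View pics/c5.png

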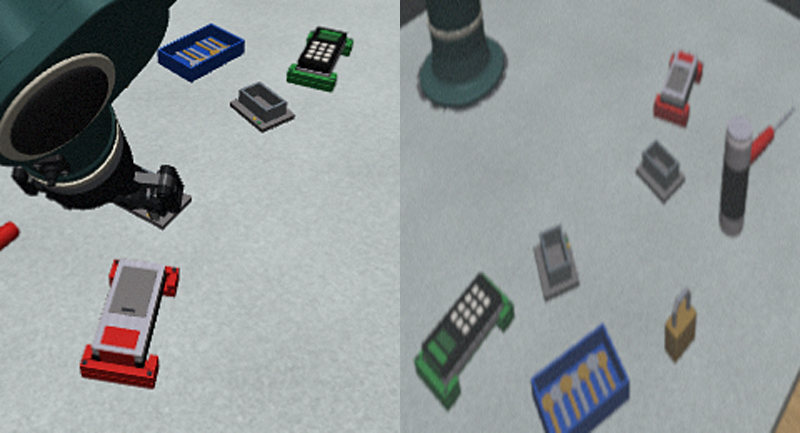

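Both locks lie flat in their nests: green keypad up, red battery cover up and level, with its top at about 42 mm. The other things are undisturbed and the arm is clear.

```bash
python3 -c "
from cell import workorder
print(workorder.sign_off())"
```

```text
the job is handed in; nothing more can be done
None
```

The green lock is seated flat in the green nest with its keypad up, and the red lock is seated flat in the red nest with its keypad down. The job is handed in after about 22 s of robot time; the sign-off gave no verdict.

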